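# Index the pouring carousel by one station

## Task

The mould under the funnel is full: bring the next, empty one under it. With the fingertips press the black button of the indexing plunger right in before anything turns, and with it in push the turntable counter-clockwise as seen from above (the upright plate beside the button is there to push on); then let the plunger spring fully up into the very next notch of the index plate, one station on and no further. Do not lift or even touch the moulds, do not turn the table backward, and leave the other things on the bench where they are.

Things in the scene. Friction and masses are not known exactly. Their poses are not given: they have to be found in the camera images.
- carousel: fixed frame, bolted down: a round grey foot 216 mm across, above it a steel index plate (272 mm across, top 37 mm above the bench) with six notches in its rim, and behind it a post (202 mm from the axis, 282 mm tall) that holds a funnel over one nest. Origin: on the bench, on the turntable's vertical axis; x axis: toward the funnel and post; z up
- table_axis (a point): middle of the turntable's top face: a round aluminium plate 240 mm across, top 50 mm above the bench, with six nests at 60 degree spacing (one is empty), their centres 80 mm from the axis. Lies on the vertical axis on which the turntable turns; its axes turn with it (parallel to the carousel's at the start), z up
- turntable (a joint): angle of the turntable in rad, 0 at the start, growing counter-clockwise seen from above; one station (one notch) is 1.047 rad. Locked by the plunger with about 0.01 rad of play; when free it turns with light friction (about 2 to 3 N at the button) and stays where it is left
- plunger (a joint): travel of the indexing plunger in m: 0 = sprung up, its tooth in a notch of the index plate; 0.013 = pressed right in (about 2.5 N to start, 7 N at full travel). From 0.011 the tooth is below the plate and the turntable is free. Let go between notches, the tooth rides under the plate at about 0.011; it snaps up to 0, stopping the turntable, as the next notch comes over it
- button_top (a point): centre of the flat top of the plunger's black button (36 mm across), 139 mm above the bench when up, 126 mm when in. It turns with the turntable, 155 mm from the axis; at the start at +150 degrees (counter-clockwise from above) from the carousel's x axis, on the robot's side. x axis: radially outward; y axis: counter-clockwise direction of travel; z up. Dark round housing below, 29 mm across
- push_plate (a point): upright aluminium push plate on the turntable's arm, ahead of the button in the direction of travel: 36 mm wide (radially), 8 mm thick, top 169 mm above the bench, 30 mm above the raised button. Point: middle of its rear face (the face toward the button) at 155 mm above the bench, 23 mm from the button's centre line. Turns with the turntable
- funnel_tip (a point): lower end of the funnel's spout (13 mm across), 168 mm above the bench, over the place of one nest; fixed to the frame. The funnel is 85 mm across at its top, 248 mm above the bench
- mould_filled_1: silicone candle mould, a plain round cylinder about 68 mm across and 85 mm tall, filled with set wax, standing loose in a nest of the turntable; at the start under the funnel. Origin: centre of its underside, which stands 50 mm above the bench
- mould_filled_2: silicone candle mould, a plain round cylinder about 68 mm across and 85 mm tall, filled with set wax, standing loose in a nest of the turntable; at the start one nest counter-clockwise of the funnel. Origin: centre of its underside, which stands 50 mm above the bench
- mould_empty_1: silicone candle mould, a plain round cylinder about 68 mm across and 85 mm tall, empty, standing loose in a nest of the turntable; at the start one nest clockwise of the funnel, so next in turn for it. Origin: centre of its underside, which stands 50 mm above the bench
- mould_empty_2: silicone candle mould, a plain round cylinder about 68 mm across and 85 mm tall, empty, standing loose in a nest of the turntable; at the start two nests clockwise of the funnel. Origin: centre of its underside, which stands 50 mm above the bench
- mould_empty_3: silicone candle mould, a plain round cylinder about 68 mm across and 85 mm tall, empty, standing loose in a nest of the turntable; at the start opposite the funnel. Origin: centre of its underside, which stands 50 mm above the bench
- wick_tin: bystander: closed tinplate box, 124 x 77 mm, 48 mm tall, on the bench to the right of the carousel. Origin: centre of its underside
- spare_mould: bystander: empty candle mould, 66 mm across, 92 mm tall, on the bench to the right of the carousel. Origin: centre of its underside
Mind the look-alikes: they are no part of the job. What is shaped like the mould_empty_1 but orange is not meant.

How it is judged:
By the outcome, as a careful person would: the job done as asked, in the order asked, and still so for the second after the job is handed in, with the robot touching nothing.
It also fails if it takes over 42 s, if anything falls off the work surface, if the arm or the gripper's body presses on something with over 40 N, if the wrist force passes 120 N, or if a joint passes its speed limit or range.

## Robot

A 6-joint arm with a two-finger parallel gripper is mounted at the origin on a cart in front of the work surface, level with it; the furniture and walls round the work are solid. World frame = base frame: x ahead of the robot, y to its left, z up, the work surface at z = 0. Lengths are in mm, angles in rad, forces in N, time in s.
With the tool pointing down it reaches from about 300 to 1000 mm from the base axis. Payload 5.1 kg.
Tool frame: the origin (TCP) lies at the very end of the fingers, on their centre line; the grasp point (between the pads) lies 19 mm behind it; z points along the fingers, y is the direction in which the jaws open and shut (so a half turn about z gives the same grasp; the last joint's range is limited). The gripper opens to 95 mm and grips with 3 to 60 N. Pads are 20 mm wide; open, the fingers measure 119 mm over their backs; the gripper's body (75 mm by 180 mm) begins 59 mm behind the grasp point.
Start: joints at [1.03, 0.124, 1.65, -0, 1.367, -0.083], TCP at [287.302, 583.046, 214.656] pointing down, gripper open.
Joint ranges: [-2.61, 2.61], [-1.02, 2.33], [0.03, 2.71], [-1.35, 4.49], [0.32, 2.68], [-2.91, 2.91]. Speed limits (rad/s): [2.57, 2.57, 3.14, 3.14, 3.14, 3.14].

## Interface

Orientations are given as a unit quaternion [x, y, z, w].
In Python, from station import manip, read_camera gives the robot as it stands.
- The arm moves only by the tool jog_arm, never from a script. Its argument "commands" is text: rows parted by semicolons, each of 5 numbers parted by spaces: the shift along the tool's x, y, z in mm, then the turn about the tool's z in rad, then the opening, from 0 (shut) to 1 (fully open). A call has 1 to 8 rows; each row shifts and turns the pose as measured when the row begins, along the tool's axes as they then stand; what a row does not reach is not made up. A row lasts 1/12 s, in which the tool goes at most 41.7 mm and 7.16 degrees, less where a joint would pass 70% of its speed; a pose out of reach is approached as far as the arm can. A call is refused whole if a number of a shift passes 41.7 or a number of a turn 0.125, either way. A call with a gripper value outside its range is refused whole. The fingers move at their own pace and stop on an object; "newtons" is the grip in N (left out, the last holds). Time passes only in rows, so rows that do not move let the fingers close. It gives the time, the measured TCP pose, the force and the opening at its end, in the units of the state.
- manip.get_state(): the state, without advancing time (a new reading comes with each control period).
- read_camera(name): name is "scene" or "side" or "wrist"; returns a dict with "color" (480x640x3 uint8, red, green, blue), "mtx" (3x3 intrinsics, pixels), "position" and "rotation" of the camera in the world. Camera axes: x right, y down, z forward; pixel columns grow to the right and rows downward; lengths in mm; the calibration is good to about 2 mm. A picture is of the moment at which its call begins. There is no depth.
- manip.finish_job(): hands the job in, once; it reports no verdict.
The state is a dict: "t": time; "q": joint angles; "joint_velocities": joint speeds; "tau": joint torques, N m; "ee_pos": TCP position; "ee_rot": TCP orientation; "ft_force": force on the tool from outside, world axes, zero at the start; "ft_torque": the same for the moment, N m; "opening": finger opening in mm.
Only numpy, scipy, OpenCV 4.12 (cv2) and the standard library are available. Lean on these libraries where they do the work, as an engineer would, in place of code of your own. Each camera call takes 0.05 s, during which the arm holds its last target. There are 200 camera calls.

## Working session

There is one attempt and no reset: what is moved stays moved. The work goes in short steps, Python scripts to look and compute and a tool call to move; the robot and the scene stay as the last step left them, time stands still between calls to the robot, and variables do not carry over. Pictures are saved under pics/ and viewed, about 8 in all and at most 12, crops included, and the job is handed in when it is done.

Besides the shell and the picture viewer there is one more tool, called after "Call:" in YAML: its name, and indented under it one key for each argument. jog_arm: Moves the arm, as the interface text tells. Its arguments: {"type":"object","properties":{"commands":{"type":"string"},"newtons":{"type":"number"}},"required":["commands"]}

```bash
ls; mkdir -p pics
cat > h.py <<'E'
import numpy as np, cv2, json
from station import manip, read_camera
from scipy.spatial.transform import Rotation as R
def proj(c,p):
    Rm=np.array(c["rotation"]); Rm=Rm if Rm.shape==(3,3) else R.from_quat(Rm).as_matrix()
    v=(np.atleast_2d(p)-np.array(c["position"]))@Rm
    u=v@np.array(c["mtx"]).T
    return u[:,:2]/u[:,2:]
def ray(c,uv):
    Rm=np.array(c["rotation"]); Rm=Rm if Rm.shape==(3,3) else R.from_quat(Rm).as_matrix()
    uv=np.atleast_2d(uv); d=np.c_[uv,np.ones(len(uv))]@np.linalg.inv(np.array(c["mtx"])).T
    return np.array(c["position"]),d@Rm.T
def onz(c,uv,z):
    o,d=ray(c,uv); return o+d*((z-o[2])/d[:,2])[:,None]
def save(n,c): cv2.imwrite(f"pics/{n}.png",cv2.cvtColor(c["color"],cv2.COLOR_RGB2BGR))
E
python3 - <<'E'
from h import *
import pickle
cs={n:read_camera(n) for n in ("scene","side","wrist")}
pickle.dump(cs,open("c0.pkl","wb"))
for n,c in cs.items(): save(n+"0",c); print(n,np.round(c["position"]),np.round(c["rotation"],3).tolist())
im=np.vstack([cs["scene"]["color"],cs["side"]["color"]])
print(manip.get_state())
E
```

```text
pics
scene [-105. -650.  643.] [0.786, -0.36, 0.205, -0.459]
side [  542. -1206.   565.] [0.82, 0.002, 0.005, -0.572]
wrist [210. 619. 384.] [0.839, 0.522, 0.079, 0.128]
{'t': 0.15, 'q': array([ 1.03040338e+00,  1.24352785e-01,  1.65132420e+00,  1.11984932e-05,
        1.36744888e+00, -8.25983337e-02]), 'joint_velocities': array([-1.49949584e-03, -6.92694678e-04, -3.75285037e-03, -9.18977724e-04,
       -1.62364866e-04, -8.99830511e-05]), 'tau': array([ 5.57697949e-04, -4.18195438e+01, -3.60471117e+01,  7.75262900e-02,
        4.68798482e-02, -1.27300796e-04]), 'ee_pos': array([287.06111259, 582.65449565, 213.69237301]), 'ee_rot': array([ 2.26904769e-01,  9.73916648e-01, -7.28034230e-04, -2.40170787e-04]), 'ft_force': array([ 0.55304343,  0.54472679, -1.12955537]), 'ft_torque': array([-0.03427929, -0.01469405, -0.06476636]), 'opening': 95.19218703842459}
```

View pics/scene0.png

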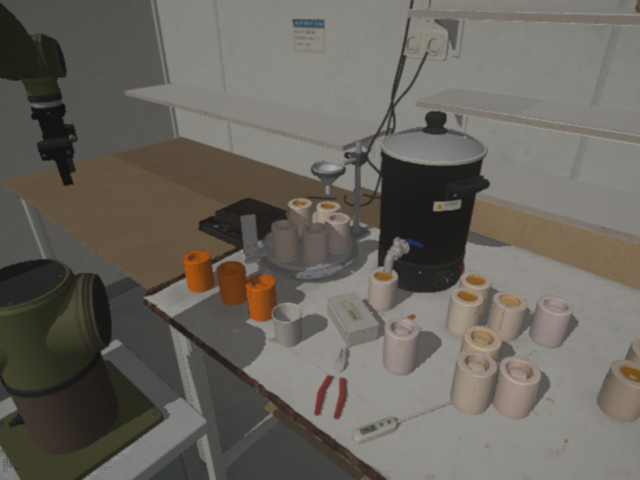

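View pics/side0.png

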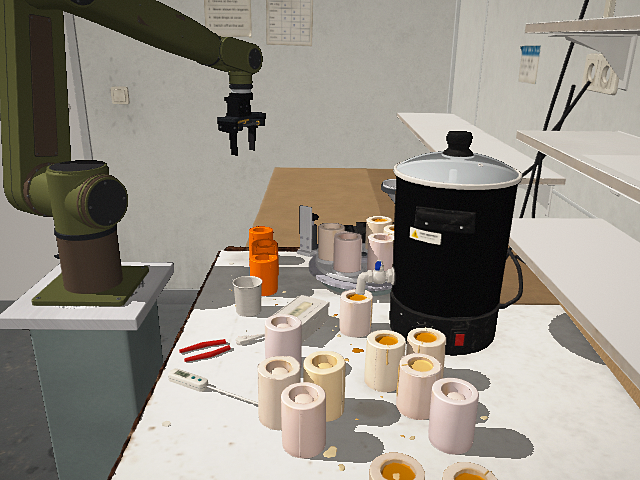

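The scene view shows the carousel near (310,250), with the aluminium push plate at (248,235) on its robot side. The side view shows the plate at (306,228). Three orange moulds, the grey metal cup and the wax pot are all outside the carousel. I'll look closer.

Run:
```python
from h import *
import pickle
cs=pickle.load(open("c0.pkl","rb"))
a=cv2.resize(cs["scene"]["color"][150:300,190:390],None,fx=4,fy=4,interpolation=cv2.INTER_CUBIC)[:, :800]
cv2.imwrite("pics/a1.png",a[...,::-1])
```

```text
(no output)
```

View pics/a1.png

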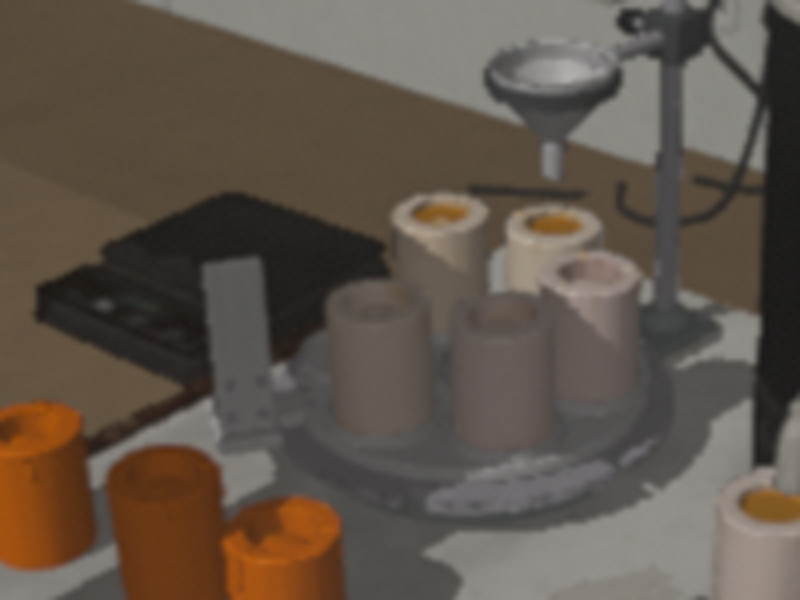

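View pics/wrist0.png

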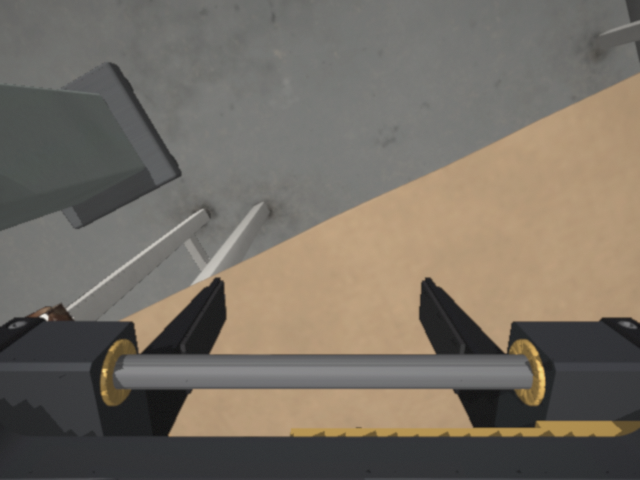

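The scene crop shows the push plate with top corners at about (203,265) and (262,258). The mould rims are at (440,215), (553,225), (590,272), (503,313) and (378,302), and the funnel tip is at (552,178). The button is hidden behind the plate. The wrist view shows only floor, so I'll crop the side view.

Run:
```python
from h import *
import pickle
cs=pickle.load(open("c0.pkl","rb"))
a=cv2.resize(cs["side"]["color"][170:300,240:440],None,fx=4,fy=4,interpolation=cv2.INTER_CUBIC)
cv2.imwrite("pics/a2.png",a[...,::-1])
uv=np.array([[203,265],[262,258],[440,215],[553,225],[590,272],[503,313],[378,302],[552,178]])/4+[190,150]
for p,z in zip(uv,[169,169,135,135,135,135,135,168]): print(onz(cs["scene"],p,z).round(1))
```

```text
[[488.4 132.9 169. ]]
[[517.7 113.  169. ]]
[[685.  125.1 135. ]]
[[722.2  55.9 135. ]]
[[683.8  -7.8 135. ]]
[[606.4  -2.8 135. ]]
[[567.4  66.  135. ]]
[[724.   58.2 168. ]]
```

View pics/a2.png

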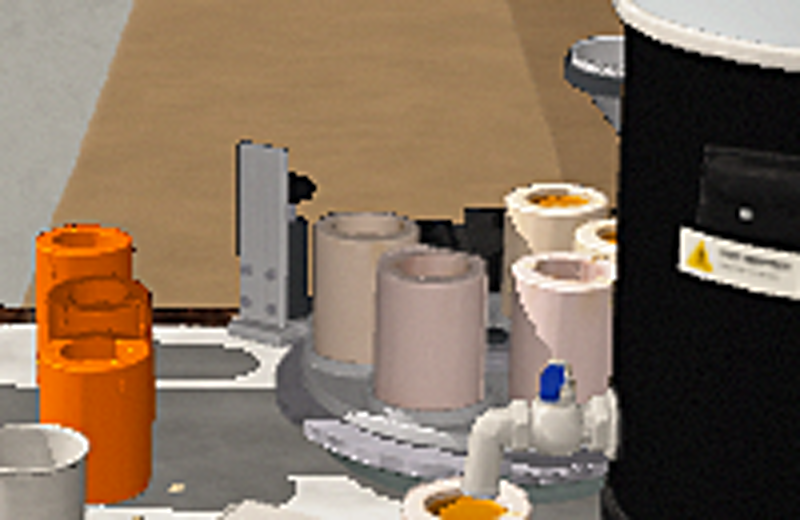

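The side crop confirms the black button at (302,187), right behind the push plate whose top corners are at (239,142) and (287,148). Candidates for the button:

| Candidate | Position | Why not |
|---|---|---|
| Black plunger button | side crop (302,187) | this is the one |
| Black scale | scene crop (110,300) | flat and on the bench |
| Black wax pot knob | scene (435,120) | far away and too high |

The orange moulds are decoys. Next I'll triangulate.

Run:
```python
from h import *
import pickle
cs=pickle.load(open("c0.pkl","rb"))
def tri(u1,u2):
    o1,d1=ray(cs["scene"],np.array(u1)/4+[190,150]); o2,d2=ray(cs["side"],np.array(u2)/4+[240,170])
    d1=d1[0]/np.linalg.norm(d1);d2=d2[0]/np.linalg.norm(d2)
    s=np.linalg.lstsq(np.c_[d1,-d2],o2-o1,rcond=None)[0]
    a,b=o1+s[0]*d1,o2+s[1]*d2
    return ((a+b)/2).round(1),np.linalg.norm(a-b).round(1)
for n,a,b in [("plL",(203,265),(239,143)),("plR",(262,258),(287,148)),("mf2",(440,215),(558,200)),("me1",(590,272),(567,268)),("me2",(503,313),(433,266)),("me3",(378,302),(366,224))]:
    print(n,*tri(a,b))
# predicted button px
ax=np.array([645,61])
for th in (-2,-3.5,-5):
    a=np.radians(150+th); u=np.array([np.cos(a),np.sin(a)]);t=np.array([-u[1],u[0]])
    b=ax+155*u
    P=np.array([[*b,139],[*(b+31*t+18*u),169],[*(b+31*t-18*u),169]])
    print(th,b.round(1),((proj(cs["scene"],P)-[190,150])*4).round().tolist(),((proj(cs["side"],P)-[240,170])*4).round().tolist())
s=manip.get_state()
print((R.from_quat(s["ee_rot"]).as_matrix().T@(np.array([500,160,214])-s["ee_pos"])).round(1))
```

```text
plL [489.8 134.9 166.4] 2.7
plR [519.9 115.6 167.6] 0.5
mf2 [693.  133.  129.9] 0.0
me1 [684.3  -7.4 134.4] 0.4
me2 [607.3  -1.9 133.5] 1.6
me3 [569.   67.7 134.1] 0.7
-2 [513.6 143.1] [[229.0, 290.0], [202.0, 272.0], [262.0, 264.0]] [[278.0, 179.0], [227.0, 141.0], [274.0, 150.0]]
-3.5 [515.7 146.6] [[228.0, 287.0], [199.0, 269.0], [259.0, 261.0]] [[281.0, 177.0], [230.0, 139.0], [277.0, 148.0]]
-5 [518.  149.9] [[227.0, 284.0], [197.0, 266.0], [257.0, 259.0]] [[285.0, 176.0], [233.0, 137.0], [279.0, 147.0]]
[-3.778e+02 -2.850e+02  1.000e-01]
```

Call:
jog_arm:
  commands: "-30 -22 0 0 0; -30 -22 0 0 0; -30 -22 0 0 0; -30 -22 0 0 0; -30 -22 0 0 0; -30 -22 0 0 0; -30 -22 0 0 0; -30 -22 0 0 0"
  newtons: 20

```text
t: 0.82
ee_pos: [425.0, 313.3, 209.4]
ee_rot: [0.22, 0.975, -0.002, -0.002]
ft_force: [1.2, 0.6, -0.7]
opening: 47.4
```

Call:
jog_arm:
  commands: "-30 -22 -2 0 0; -30 -22 -2 0 0; -30 -22 -2 0 0; -25 -18 -2 0 0; -20 -12 0 0 0; 0 0 0 0.07 0; 0 0 0 0 0; 0 0 0 0 0"

```text
t: 1.48
ee_pos: [509.4, 152.7, 215.7]
ee_rot: [0.26, 0.966, -0.004, -0.002]
ft_force: [-0.5, 0.8, 0.4]
opening: 0.9
```

Run:
```python
from h import *
import pickle
c=read_camera("wrist"); save("w1",c)
s=manip.get_state(); pickle.dump((c,s),open("w1.pkl","wb")); print(s["t"],s["ee_pos"],s["ee_rot"],s["opening"])
Rm=R.from_quat(s["ee_rot"]).as_matrix(); print(Rm.round(3)); print(c["position"],(Rm.T@(np.array(c["position"])-s["ee_pos"])).round(1))
```

```text
1.5333 [509.24996856 152.98153082 215.57696599] [ 0.25948523  0.96573625 -0.00386373 -0.00244554] 0.6129356818278747
[[-0.865  0.501 -0.007]
 [ 0.501  0.865 -0.006]
 [ 0.003 -0.009 -1.   ]]
[436.22089502 195.27751477 386.60609383] [  84.9   -1.5 -170.8]
```

View pics/w1.png

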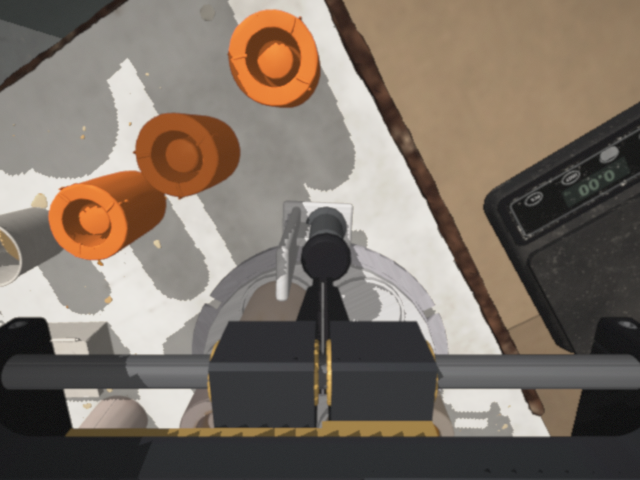

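The button is at about (325,258) with a radius of about 24 px. The plate is seen edge-on at (290,255), and the fingertips are at about (322,285), short of the button.

Run:
```python
from h import *
import pickle
c,s=pickle.load(open("w1.pkl","rb"))
a=cv2.resize(c["color"][190:310,260:400],None,fx=5,fy=5,interpolation=cv2.INTER_CUBIC); cv2.imwrite("pics/w1c.png",a[...,::-1])
for uv in ([325,258],[326,257],[302,258],[350,258],[325,233]): print(uv,onz(c,uv,139).round(1))
print("tcp px",proj(c,s["ee_pos"]))
b=onz(c,[326,257.5],139)[0]; Rm=R.from_quat(s["ee_rot"]).as_matrix(); print(Rm.T@(b-s["ee_pos"]))
for e in ([299,207],[285,298]): print("plate",onz(c,e,169).round(1))
```

```text
[325, 258] [[514.8 149.4 139. ]]
[326, 257] [[514.5 150.4 139. ]]
[302, 258] [[506.9 135.7 139. ]]
[350, 258] [[523.4 164.3 139. ]]
[325, 233] [[499.3 158.4 139. ]]
tcp px [[325.34070799 299.12169384]]
[-6.45905152  1.05354559 76.55341002]
plate [[470.5 157.6 169. ]]
plate [[515.9 119.9 169. ]]
```

View pics/w1c.png

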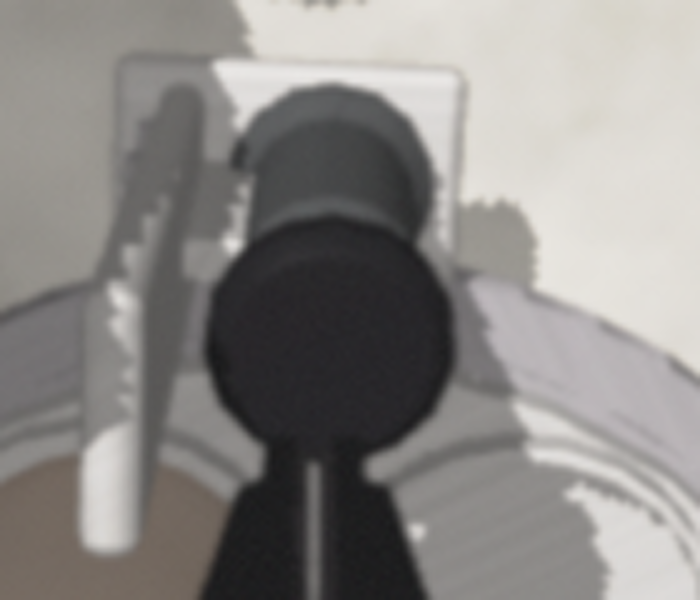

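Call:
jog_arm:
  commands: "0 0 0 0.075 0.1; -8.5 -1 0 0 0.1; 0 0 20 0 0.1; 0 0 20 0 0.1; 0 0 20 0 0.1; 0 0 0 0 0.1; 0 0 0 0 0.1"

```text
t: 2.12
ee_pos: [516.3, 150.5, 155.3]
ee_rot: [0.285, 0.958, -0.003, -0.0]
ft_force: [-0.2, -0.5, 0.8]
opening: 9.7
```

Run:
```python
from h import *
c=read_camera("wrist"); save("w2",c)
s=manip.get_state(); print(s["t"],s["ee_pos"],s["opening"],s["ft_force"],s["ft_torque"])
Rm=R.from_quat(s["ee_rot"]).as_matrix(); print(Rm.round(3))
b=np.array([516.7,149,139]); print("button in tool",Rm.T@(b-s["ee_pos"]))
a=cv2.resize(c["color"][190:350,230:430],None,fx=4,fy=4,interpolation=cv2.INTER_CUBIC); cv2.imwrite("pics/w2c.png",a[...,::-1])
```

```text
2.1667 [515.97668318 150.44910914 154.9392225 ] 9.758266605557239 [-0.48695367  0.52446052 -0.80805727] [0.01035487 0.07748624 0.0039788 ]
[[-0.837  0.547 -0.003]
 [ 0.547  0.837 -0.006]
 [-0.    -0.007 -1.   ]]
button in tool [-1.39380039 -0.70920235 15.94478821]
```

View pics/w2c.png

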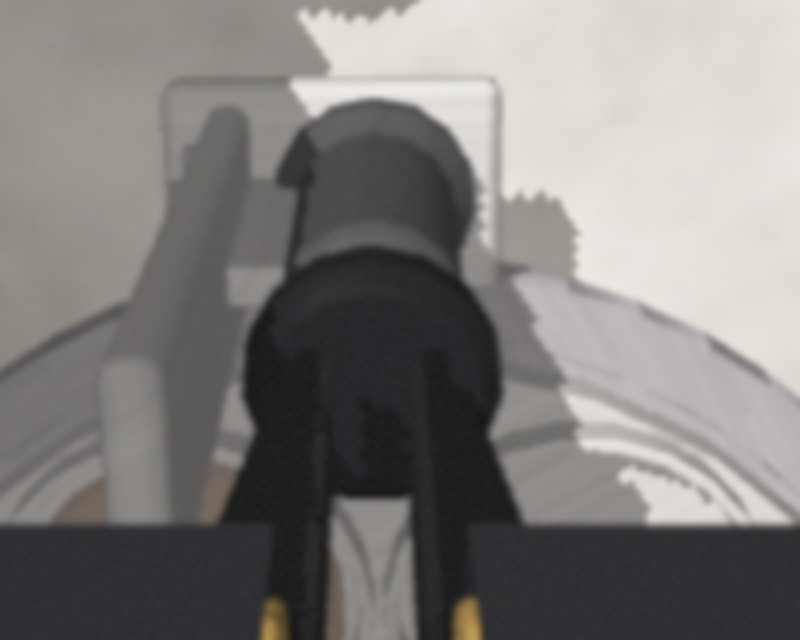

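The open tips straddle the button centre at crop (370,370) and are clear of the plate at (135,440). I'll press straight down.

Call:
jog_arm:
  commands: "-1 -1 10 0 0.1; 0 0 6 0 0.1; 0 0 4 0 0.1; 0 0 4 0 0.1; 0 0 2 0 0.1"

```text
t: 2.58
ee_pos: [518.9, 149.9, 132.7]
ee_rot: [0.284, 0.959, -0.002, 0.002]
ft_force: [-2.8, -0.5, 5.3]
opening: 9.5
```

Call:
jog_arm:
  commands: "0 0 3 0 0.1; 0 0 3 0 0.1; 0 0 3 0 0.1; 0 0 2 0 0.1"

```text
t: 2.92
ee_pos: [520.0, 151.1, 126.2]
ee_rot: [0.284, 0.959, 0.0, 0.003]
ft_force: [-5.4, 1.7, 11.6]
opening: 9.7
```

Call:
jog_arm:
  commands: "0.5 -5 0.5 -0.02 0.1; 0.5 -6 0.5 -0.035 0.1; 0 -6 0.5 -0.04 0.1"

```text
t: 3.17
ee_pos: [513.9, 140.0, 129.5]
ee_rot: [0.236, 0.972, 0.004, 0.006]
ft_force: [-0.3, -0.3, -0.4]
opening: 10.0
```

Call:
jog_arm:
  commands: "0 0 3 0 0.1; 0 0 3 0 0.1; 0 0 2.5 0 0.1"

```text
t: 3.42
ee_pos: [514.9, 140.8, 126.1]
ee_rot: [0.237, 0.971, 0.006, 0.007]
ft_force: [-7.5, 2.6, 19.3]
opening: 9.7
```

Run:
```python
from h import *
c=read_camera("wrist"); d=read_camera("side")
s=manip.get_state(); print(s["t"],s["ee_pos"],s["ft_force"])
Rm=R.from_quat(s["ee_rot"]).as_matrix(); print(Rm.round(3))
a=cv2.resize(c["color"][190:350,230:430],None,fx=2,fy=2,interpolation=cv2.INTER_CUBIC)
b=cv2.resize(d["color"][190:270,280:380],None,fx=4,fy=4,interpolation=cv2.INTER_CUBIC)
cv2.imwrite("pics/w3.png",np.hstack([a,b])[...,::-1])
```

```text
3.5167 [514.96853664 141.03887036 126.18093976] [-6.76708497  1.93946632 13.01520711]
[[-0.887  0.461  0.017]
 [ 0.461  0.887  0.008]
 [-0.011  0.015 -1.   ]]
```

View pics/w3.png

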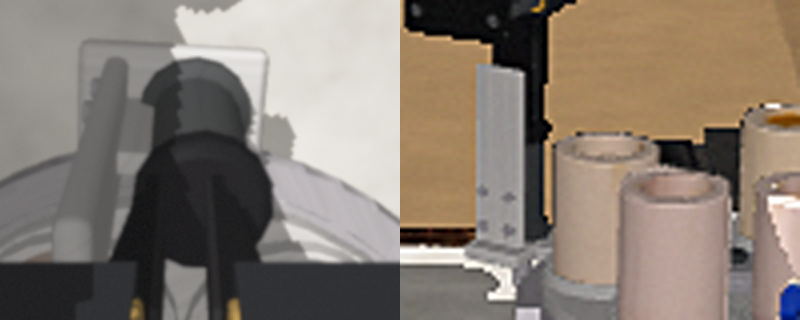

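The table hasn't turned: the plate's top-left corner is still at side px (299.5,206). The button is held in at z 126 with about 13 N. Each row re-bases on the measured pose, so I need a steady z bias of about 2.5 mm per row to keep the press on.

Call:
jog_arm:
  commands: "0.8 -6 2.7 0 0.1; 0.8 -6 2.7 -0.02 0.1; 0.8 -6 2.7 -0.03 0.1; 0.5 -7 2.7 -0.04 0.1"

```text
t: 3.85
ee_pos: [507.9, 126.3, 126.3]
ee_rot: [0.194, 0.981, 0.014, 0.014]
ft_force: [-5.7, 3.5, 14.0]
opening: 9.2
```

Call:
jog_arm:
  commands: "1 -14 2.4 -0.08 0.1; 1 -14 2.4 -0.08 0.1; 1 -14 2.4 -0.08 0.1"

```text
t: 4.1
ee_pos: [497.9, 91.5, 126.4]
ee_rot: [0.07, 0.997, 0.017, 0.022]
ft_force: [-3.6, 1.9, 12.2]
opening: 9.1
```

Run:
```python
from h import *
c=read_camera("wrist"); d=read_camera("side")
s=manip.get_state(); print(s["t"],s["ee_pos"],s["ft_force"])
Rm=R.from_quat(s["ee_rot"]).as_matrix(); print(Rm.round(3)); r=s["ee_pos"][:2]-[645,61]; print(np.hypot(*r),np.degrees(np.arctan2(r[1],r[0]))%360, np.degrees(np.arctan2(Rm[1,0],Rm[0,0]))%360)
a=cv2.resize(c["color"][190:350,230:430],None,fx=2,fy=2,interpolation=cv2.INTER_CUBIC)
b=cv2.resize(d["color"][190:270,280:380],None,fx=4,fy=4,interpolation=cv2.INTER_CUBIC)
cv2.imwrite("pics/w4.png",np.hstack([a,b])[...,::-1])
```

```text
4.2 [497.74427808  89.42425872 126.40761757] [-5.29311533 -1.11827781 12.54826737]
[[-0.989  0.143  0.046]
 [ 0.144  0.989  0.027]
 [-0.041  0.034 -0.999]]
149.97395147677952 169.0747615881079 171.69245263501998
```

View pics/w4.png

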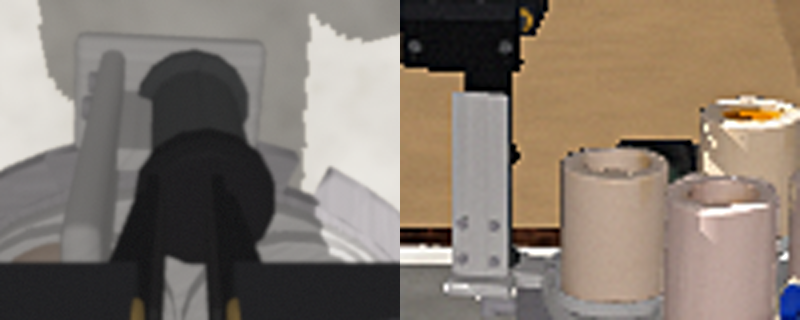

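The table is turning with the button held in: the plate is now at side px (293,213) to (307,213.5). I'll compute the table angle from it.

```bash
cat >> h.py <<'E'
AX=np.array([645,61])
def tab(c,l,r):
    p=onz(c,[l,r],169)[:,:2]; m=p.mean(0)-AX; e=p[0]-p[1]
    return np.degrees(np.arctan2(m[1],m[0]))%360, np.degrees(np.arctan2(e[1],e[0]))%360, np.hypot(*m)
def auto(c):
    "table angle from white-grey plate not attempted"
E
python3 - <<'E'
from h import *
import pickle
c=pickle.load(open("c0.pkl","rb"))["side"]
print(tab(c,[299.6,205.8],[311.7,207]),tab(c,[293.25,213],[306.8,213.4]))
E
```

```text
(np.float64(158.35562629663755), np.float64(162.88813368551126), np.float64(150.9503907831186)) (np.float64(180.62895547147198), np.float64(176.2491402852745), np.float64(152.19431750643477))
```

Call:
jog_arm:
  commands: "1.5 -14 2.4 -0.09 0.1; 1.5 -14 2.4 -0.09 0.1; 1.5 -14 2.4 -0.09 0.1; 1.5 -14 2.4 -0.09 0.1; 0.5 -6 2.4 -0.04 0.1"

```text
t: 4.62
ee_pos: [501.3, 29.0, 126.5]
ee_rot: [-0.135, 0.99, 0.012, 0.035]
ft_force: [-8.1, -0.2, 13.4]
opening: 9.3
```

```bash
cat > look.py <<'E'
import sys
from h import *
c=read_camera("wrist"); d=read_camera("side")
s=manip.get_state(); print(s["t"],s["ee_pos"],s["ft_force"])
Rm=R.from_quat(s["ee_rot"]).as_matrix(); print(Rm.round(3)); r=s["ee_pos"][:2]-AX; print(np.hypot(*r),np.degrees(np.arctan2(r[1],r[0]))%360, np.degrees(np.arctan2(Rm[1,0],Rm[0,0]))%360)
a=cv2.resize(c["color"][190:350,230:430],None,fx=2,fy=2,interpolation=cv2.INTER_CUBIC)
b=cv2.resize(d["color"][200:280,280:380],None,fx=4,fy=4,interpolation=cv2.INTER_CUBIC)
cv2.imwrite(f"pics/{sys.argv[1]}.png",np.hstack([a,b])[...,::-1])
E
python3 look.py w5
```

```text
4.7167 [501.34730919  28.55537945 126.49013703] [-6.101585   -1.86351175 14.02522393]
[[-0.962 -0.265  0.066]
 [-0.264  0.964  0.031]
 [-0.072  0.013 -0.997]]
147.27100522830176 192.72698034094643 195.33776772635335
```

View pics/w5.png

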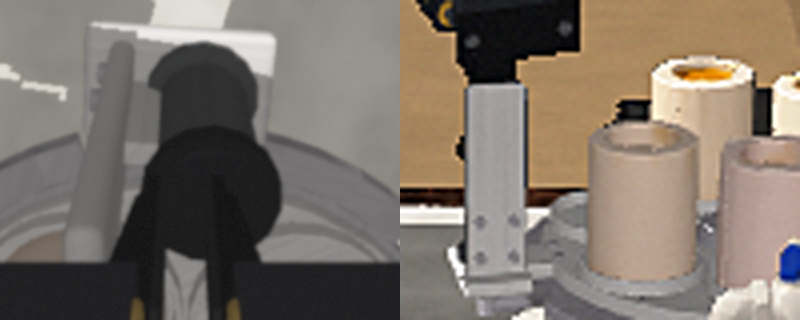

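Pixel-wise the plate is at side (297,221) to (312,221.5), so the table has turned about 45°, still with the button in. Next I'll lift the tips off the button, so the tooth rides under the plate, and push the last part on the plate alone.

Call:
jog_arm:
  commands: "2 0 -10 0 0.1; 2 0 -10 0 0.1; 0 -3 0 0 0.1; 0 -4 0 -0.03 0.1; 0 -4 0 -0.03 0.1; 0 -4 0 -0.03 0.1"

```text
t: 5.22
ee_pos: [500.1, 14.8, 148.0]
ee_rot: [-0.178, 0.983, 0.013, 0.036]
ft_force: [-1.7, 2.9, 4.1]
opening: 9.3
```

Call:
jog_arm:
  commands: "0 -4 0 -0.025 0.1; 0 -4 0 -0.025 0.1; 0 -4 0 -0.025 0.1"

```text
t: 5.47
ee_pos: [503.5, 6.1, 147.7]
ee_rot: [-0.216, 0.976, 0.015, 0.036]
ft_force: [-3.6, 3.9, 3.9]
opening: 9.3
```

```bash
python3 look.py w6
python3 - <<'E'
from h import *
import pickle
c=pickle.load(open("c0.pkl","rb"))["side"]
print(tab(c,[299.6,205.8],[311.7,207]),tab(c,[297,221.2],[311.75,221.5]))
E
```

```text
5.5667 [503.98961988   5.23146633 147.54461878] [0.19694427 1.70470463 0.76601086]
[[-0.905 -0.421  0.064]
 [-0.419  0.907  0.043]
 [-0.076  0.012 -0.997]]
151.6379129683473 201.57842051683434 204.8506700955342
(np.float64(158.35562629663755), np.float64(162.88813368551126), np.float64(150.9503907831186)) (np.float64(204.57234381122774), np.float64(178.06827709912207), np.float64(153.78102987245532))
```

Call:
jog_arm:
  commands: "0 -3.5 0 -0.02 0.1; 0 -3.5 0 -0.02 0.1; 0 -3 0 -0.02 0.1"

```text
t: 5.82
ee_pos: [507.2, -1.5, 147.1]
ee_rot: [-0.244, 0.969, 0.015, 0.035]
ft_force: [-3.5, 3.5, 3.7]
opening: 9.2
```

Call:
jog_arm:
  commands: "0 -3 0 -0.02 0.1; 0 -3 0 -0.02 0.1"

```text
t: 5.98
ee_pos: [509.3, -5.6, 146.9]
ee_rot: [-0.264, 0.964, 0.016, 0.035]
ft_force: [-2.6, 3.6, 3.3]
opening: 9.8
```

Call:
jog_arm:
  commands: "0 -3 0 -0.02 0.1; 0 -3 0 0 0.1"

```text
t: 6.15
ee_pos: [512.5, -10.7, 146.4]
ee_rot: [-0.274, 0.961, 0.016, 0.035]
ft_force: [-0.2, 0.2, 0.5]
opening: 9.3
```

Call:
jog_arm:
  commands: "0 -2 0 0 0.1; 0 -2 0 0 0.1"

```text
t: 6.32
ee_pos: [514.8, -14.5, 145.7]
ee_rot: [-0.274, 0.961, 0.016, 0.035]
ft_force: [-1.0, 1.6, 1.7]
opening: 9.7
```

```bash
python3 look.py w7
python3 - <<'E'
from h import *
import pickle
c=read_camera("side"); pickle.dump(c,open("s7.pkl","wb"))
g=cv2.cvtColor(c["color"],cv2.COLOR_RGB2GRAY)
th=range(50,70,2)
for T in th:
    a=np.radians(145.6+T); u=np.array([np.cos(a),np.sin(a)]);t=np.array([-u[1],u[0]]); b=AX+155*u
    print(T,proj(c,[[*(b+31*t+18*u),169],[*(b+31*t-18*u),169]]).round(1).tolist())
print(c["color"][232,290:330].tolist())
E
```

```text
6.4167 [514.82710375 -14.80812695 145.70366067] [-0.2609934   0.00242798  0.27638882]
[[-0.848 -0.527  0.059]
 [-0.525  0.85   0.048]
 [-0.076  0.01  -0.997]]
150.63815927699568 210.21502038952642 211.7657525681663
50 [[296.1, 223.0], [311.4, 221.8]]
52 [[297.2, 223.8], [312.4, 222.4]]
54 [[298.4, 224.5], [313.5, 223.0]]
56 [[299.7, 225.3], [314.7, 223.6]]
58 [[301.1, 226.0], [315.9, 224.1]]
60 [[302.6, 226.8], [317.2, 224.7]]
62 [[304.2, 227.5], [318.6, 225.2]]
64 [[305.9, 228.2], [320.0, 225.8]]
66 [[307.6, 228.9], [321.5, 226.3]]
68 [[309.5, 229.6], [323.1, 226.8]]
[[165, 134, 93], [168, 133, 94], [168, 135, 92], [165, 134, 93], [168, 133, 92], [167, 134, 92], [168, 133, 92], [169, 136, 98], [170, 137, 95], [168, 135, 96], [177, 141, 99], [195, 155, 108], [31, 23, 15], [9, 9, 16], [17, 17, 17], [40, 39, 41], [171, 167, 165], [168, 164, 161], [157, 153, 151], [156, 151, 148], [154, 148, 148], [162, 158, 158], [161, 156, 158], [157, 153, 151], [157, 154, 153], [155, 150, 149], [158, 154, 154], [157, 154, 152], [156, 152, 154], [153, 157, 159], [172, 136, 98], [174, 138, 98], [174, 139, 97], [174, 142, 98], [175, 141, 97], [177, 140, 101], [173, 141, 101], [175, 141, 101], [171, 140, 98], [173, 136, 95]]
```

Run:
```python
from h import *
import pickle
c=read_camera("scene"); w=read_camera("wrist"); s=pickle.load(open("s7.pkl","rb"))
st=manip.get_state(); print(st["ft_force"],st["ee_pos"])
f=lambda a,k:cv2.resize(a,None,fx=k,fy=k,interpolation=cv2.INTER_CUBIC)
for T in (60,62,64):
    a=np.radians(145.6+T); u=np.array([np.cos(a),np.sin(a)]);b=AX+155*u
    for z in (139,128): print(T,z,proj(c,[*b,z]).round(1).tolist(),proj(s,[*b,z]).round(1).tolist())
A=f(w["color"][190:350,230:430],2); B=f(s["color"][200:280,285:385],4)
C=f(c["color"][205:275,220:320],4)   # scene zoom
C2=f(c["color"][150:290,220:420],2)
im=np.vstack([np.hstack([A,B]),np.hstack([C,C2])]); cv2.imwrite("pics/w8.png",im[...,::-1]); print(im.shape)
pickle.dump((c,w),open("c8.pkl","wb"))
```

```text
[ 0.25918989  0.20278256 -0.48753103] [514.62371569 -14.56678597 145.75636729]
60 139 [[287.2, 243.0]] [[304.4, 234.1]]
60 128 [[287.4, 247.1]] [[304.4, 238.6]]
62 139 [[289.5, 243.2]] [[305.4, 234.8]]
62 128 [[289.7, 247.4]] [[305.4, 239.3]]
64 139 [[291.8, 243.5]] [[306.4, 235.5]]
64 128 [[292.0, 247.6]] [[306.4, 240.0]]
(600, 800, 3)
```

View pics/w8.png

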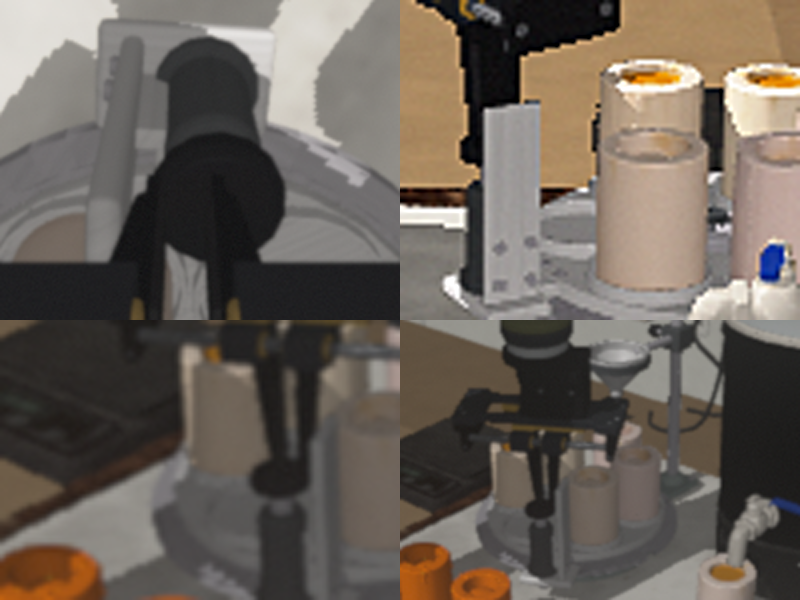

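The composite shows the button raised above its housing with the stem visible, at scene px (290,243.8). Prediction is 243 for up and 247 for in, so the plunger has snapped up at about 60–62° measured. A filled mould has left the funnel. One gentle push will confirm it's locked.

Call:
jog_arm:
  commands: "0 -2 0 0 0.1; 0 -2 0 0 0.1"

```text
t: 6.73
ee_pos: [515.6, -16.0, 145.6]
ee_rot: [-0.274, 0.961, 0.018, 0.034]
ft_force: [-6.4, 7.8, 6.1]
opening: 9.5
```

```bash
cat > edge.py <<'E'
from h import *
import pickle
def row(c,v):
    r=c["color"][v].astype(int); g=(r.max(1)-r.min(1)<14)&(r.min(1)>110)
    i=[k for k in range(285,335) if g[k]]; return i[0],i[-1]
s=manip.get_state(); print(s["t"],s["ee_pos"],s["ft_force"])
a=pickle.load(open("s7.pkl","rb")); b=read_camera("side"); pickle.dump(b,open("s9.pkl","wb"))
for v in (232,236,240): print(row(a,v),row(b,v))
A=cv2.cvtColor(a["color"],cv2.COLOR_RGB2GRAY).astype(np.float32)[224:262,304:324]; 
B=cv2.cvtColor(b["color"],cv2.COLOR_RGB2GRAY).astype(np.float32)
p=cv2.matchTemplate(B[218:270,294:334],A,cv2.TM_CCOEFF_NORMED); print(cv2.minMaxLoc(p)[1::2],"same=(10,6)")
E
python3 edge.py
```

```text
6.7333 [515.58153274 -16.0403538  145.5846257 ] [-6.43912936  7.83808464  6.05941946]
(306, 319) (306, 319)
(306, 319) (306, 319)
(306, 319) (306, 319)
(0.9448947906494141, (10, 6)) same=(10,6)
```

It's locked: the push rose to about 10 N and the plate didn't move. I'll back off the plate, then lift clear.

Call:
jog_arm:
  commands: "0 4 -2 0 0.1; 0 2 -6 0 0.1; 0 0 -15 0 0.1; 0 0 -25 0 0.1; 0 0 -25 0 0.1; 0 0 -25 0 0.1; 0 0 0 0 0.1; 0 0 0 0 0.1"

```text
t: 7.45
ee_pos: [505.5, -16.9, 248.0]
ee_rot: [-0.274, 0.961, 0.016, 0.033]
ft_force: [-1.0, -0.1, -0.5]
opening: 9.7
```

```bash
python3 edge.py
python3 - <<'E'
from h import *
import pickle
c=read_camera("scene"); c0=pickle.load(open("c0.pkl","rb"))["scene"]
hs=lambda x:cv2.cvtColor(x["color"],cv2.COLOR_RGB2HSV)
# dark button profile along column near (288..292)
print(cv2.cvtColor(c["color"],cv2.COLOR_RGB2GRAY)[232:272,290].tolist())
# orange wax pixels in carousel area: filled-mould rims in scene
for x in (c0,c):
    h=hs(x); m=((h[...,0]>8)&(h[...,0]<25)&(h[...,1]>150)&(h[...,2]>90)).astype(np.uint8); m[:190]=0;m[250:]=0;m[:,:270]=0;m[:,362:]=0
    n,l,st,ce=cv2.connectedComponentsWithStats(m); print([(st[k,4],onz(x,ce[k],135)[0,:2].round().tolist()) for k in range(1,n) if st[k,4]>8])
# bystander change
d=cv2.absdiff(c0["color"],c["color"]).max(2)>40
n,l,st,ce=cv2.connectedComponentsWithStats(d.astype(np.uint8)); print([st[k].tolist() for k in range(1,n) if st[k,4]>30])
E
```

```text
7.45 [505.54603066 -16.90833974 247.97115788] [-0.99901872 -0.0699044  -0.5395402 ]
(306, 319) (306, 319)
(306, 319) (306, 319)
(306, 319) (306, 319)
(0.737519383430481, (10, 6)) same=(10,6)
[79, 79, 79, 79, 79, 79, 73, 52, 34, 30, 33, 32, 33, 33, 34, 33, 34, 50, 75, 80, 77, 66, 50, 46, 46, 44, 46, 46, 45, 46, 46, 46, 46, 47, 46, 46, 47, 45, 46, 47]
[(np.int32(29), [688.0, 130.0]), (np.int32(31), [724.0, 58.0])]
[(np.int32(28), [686.0, 131.0]), (np.int32(35), [608.0, 134.0])]
[[0, 0, 333, 203, 21469], [0, 58, 66, 45, 1863], [31, 103, 46, 83, 2070], [0, 183, 60, 77, 2170], [324, 204, 25, 22, 231], [265, 206, 38, 31, 537], [241, 215, 16, 32, 395], [361, 235, 18, 6, 54], [283, 239, 14, 11, 115], [243, 243, 17, 20, 227], [285, 251, 11, 11, 70], [361, 250, 17, 19, 129], [191, 257, 18, 16, 57], [246, 265, 12, 10, 54], [212, 266, 38, 56, 1034], [74, 273, 30, 24, 416], [261, 274, 14, 13, 121], [246, 277, 8, 7, 31], [297, 281, 41, 17, 278], [163, 287, 56, 30, 432], [276, 286, 6, 8, 31], [68, 296, 9, 17, 73], [94, 302, 17, 48, 502], [52, 323, 19, 6, 56], [251, 327, 15, 32, 203], [179, 333, 9, 16, 68], [103, 345, 39, 25, 530], [176, 398, 10, 6, 36]]
```

```bash
python3 -c "
from station import manip
print(manip.finish_job())"
```

```text
the job is handed in; nothing more can be done
None
```

The next empty mould is now under the funnel and the plunger is up in the next notch, one station on. I handed the job in at about t = 7.5 s, with the gripper clear of everything.

**How it went:** I pressed the button fully in (tip at z 126, about 13 N). I then pushed on the push plate to about 45° counter-clockwise with the button held in. After that I lifted off the button and pushed only the plate until the plunger snapped up.

**One slip:** on my first sideways move the tips rose to z 129.5 with no load. I pressed the button right in again before the table had turned; the side view showed the plate unmoved.

**Last checks:**
- **Plunger:** the scene image shows the button raised, with the stem visible above the housing.
- **Lock:** a test push rose to about 10 N and the plate edges did not move. They stayed in the same place after I backed off.
- **Station:** the two filled moulds now sit 60° and 120° counter-clockwise of the funnel, so neither filled mould is under it.

**What disagreed or stayed unchecked:**
- The plate's image position gave about 61–62° rather than exactly 60°, which is within my calibration error.
- After backing off, the plate's template match fell to 0.74. Its position was the same, and I put the drop down to the gripper having left the view.
- I checked the orange moulds, wick tin and spare mould only by image difference. The largest change was near an orange mould, which I took to be a moved shadow. The arm never came near them.

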